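Return a retainer case through the spring flap

TASK

Post the teal retainer case into the white return bin without grasping or lifting it: with one finger push the orange spring flap open and hold it open, and with the other finger push the case along the deck, past the flap and over the sill, so that it drops into the bin. Have the flap well open before the case comes to the sill, and keep it so until the case goes over. Then withdraw so that the flap swings shut, and leave the wax jar, the jaw model and the bur block alone.

Things in the scene. Friction and masses are not known exactly. Their poses are not given: they have to be found in the camera images.
- return_bin: Fixed white bin with a deck before it, 252 x 149 mm, open on top. Origin: on the worktop below the shut flap, mid-width; x points from deck into bin (away from the robot), y left, z up. Inside of the bin: x -4 to 114 mm, y -64 to 68, floor z = 7, walls up to z = 89. Hinge post 9 mm thick at x 0, y 68, up to z = 114; thin stop post at x 0, y -67, up to z = 100.
- flap (a joint): Orange upright flap at bin x = 0, hinged on the left post (y = 68 mm); 5 mm thick, z 60 to 105 mm, y 58 to -60 when shut, nothing above it. Steel push plate 30 mm from the hinge axis. 0 = shut, grows to 1.6 rad as it is pushed into the bin (+x). A weak spring shuts it: 0.024 N m when shut, 0.06 at 1.2 rad, so about 1 N at the plate opens it.
- sill (a point): Point at bin x = 0, y = 0, height of the deck top. The grey deck, top 56 mm above the worktop, runs from bin x = -128 to -4 mm (its end is the sill), free width y = -65 to 68 mm between steel rails 9 mm high.
- teal_case: Loose closed teal case, 25 to 56 g, lying on the deck: 42 mm along its x (the push direction, within about 0.15 rad), 64 mm along its y (across the deck), 33 mm high. Origin: centre of its underside. It starts on the right half of the deck, so a finger can pass to its left. In the bin it may lie any way up.
- case_center (a point): Centre of the teal case.
- wax_jar: Bystander: round white jar with a tan lid, 65 mm across, 29 mm high, on the worktop. Origin at the centre of its underside.
- jaw_model: Bystander: white plaster jaw model, 54 x 66 x 32 mm, on the worktop. Origin at the centre of its underside.
- blue_bur_block: Bystander: blue block with small burs standing in it, 36 x 58 x 40 mm, on the worktop. Origin at the centre of its underside.
There are look-alikes about, which are no part of the job. Leave any purple or red look-alike of the teal_case alone.

How it is judged:
By the outcome, as a careful person would: the job done as asked, in the order asked, and still so for the second after the job is handed in, with the robot touching nothing.
It also fails if it takes over 35 s, if anything falls off the work surface, if the arm or the gripper's body presses on something with over 40 N, if the wrist force passes 120 N, or if a joint passes its speed limit or range.

ROBOT

A 6-joint arm with a two-finger parallel gripper is mounted at the origin on a cart in front of the work surface, level with it; the furniture and walls round the work are solid. World frame = base frame: x ahead of the robot, y to its left, z up, the work surface at z = 0. Lengths are in mm, angles in degrees, forces in N, time in s.
With the tool pointing down it reaches from about 350 to 850 mm from the base axis. Payload 8.1 kg.
Tool frame: the origin (TCP) lies between the finger pads; the fingertips stand 25 mm ahead of it and the grasp point (between the pads) lies 6 mm ahead of it (r.tcp_to_tips is the distance from the TCP to the fingertips, in mm); z points along the fingers, y is the line along which they close (so a half turn about z gives the same grasp; the last joint's range is limited). The gripper opens to 85 mm and grips with 20 to 120 N. Pads are 22 mm wide; open, the fingers measure 114 mm over their backs; the gripper's body (76 mm by 85 mm) begins 54 mm behind the grasp point. The pads swing forward as they close: fully open they stand 13 mm farther back than shut.
Start: joints at [61.627, 7.471, 85.268, -0, 87.261, -4.893], TCP at [239.035, 550.334, 256.292] pointing down, gripper open.
Joint ranges: [-169.43, 169.43], [-51.17, 129.36], [1.28, 143.12], [-76.62, 256.62], [0, 156.53], [-152.29, 152.29]. Speed limits (degrees/s): [136.94, 136.94, 159.86, 180, 180, 180].

INTERFACE

Orientations are given as [roll, pitch, yaw] about the fixed x, y, z axes, in that order (R = Rz(yaw) Ry(pitch) Rx(roll)).
In Python, from bench import r gives the robot as it stands.
- The arm moves only by the tool apply_moves, never from a script. Its arguments are lists of equal length, an entry for each row: "angular": the turn, a rotation vector about the world's x, y, z in units of 8 degrees (1.0 is 8 degrees), a list of three; "travel": the shift along the world's x, y, z in units of 40 mm (1.0 is 40 mm), a list of three; "jaw": the opening, from 0 (shut) to 1 (fully open). A call has 1 to 20 rows; each row shifts and turns the commanded pose from where the row before left it; what a row does not reach is not made up. A row lasts 1/8 s, in which the tool goes at most 62.5 mm and 10.7 degrees, less where a joint would pass 70% of its speed; a pose out of reach is approached as far as the arm can. A call is refused whole if a number of a shift passes 1 or a number of a turn 1, either way. A call with a gripper value outside its range is refused whole. The fingers move at their own pace and stop on an object; "force" is the grip in N (left out, the last holds). Time passes only in rows, so rows that do not move let the fingers close. It gives the time, the measured TCP pose, the force, the opening and the grip force at its end, in the units of the state.
- r.sense(): the state, without advancing time (a new reading comes with each control period).
- r.snapshot(name): name is "scene" or "top" or "wrist"; returns a dict with "color" (420x560x3 uint8, red, green, blue), "fx", "fy", "cx", "cy" (pixels), "R" (3x3) and "t" (3): a world point X has camera coordinates R X + t; the wrist camera has in their place "mount" (4x4, takes a point from camera to tool coordinates, whose origin is the TCP and whose axes are the flange's). Camera axes: x right, y down, z forward; pixel columns grow to the right and rows downward; lengths in mm; the calibration is good to about 2 mm. A picture is of the moment at which its call begins: read the wrist's pose just before it. There is no depth.
- r.hand_in(): hands the job in; it is judged then, once.
The state is a dict: "time": time; "joint_pos": joint angles; "qd": joint speeds; "joint_efforts": joint torques, N m; "tool_pos": TCP position; "tcp_rot": TCP orientation; "ft_force": force on the tool from outside, world axes, zero at the start; "wrist_torque": the same for the moment, N m; "finger_gap": finger opening in mm; "grip_force": force on a finger pad.
Only numpy, scipy, OpenCV 4.12 (cv2) and the standard library are available. Lean on these libraries where they do the work, as an engineer would, in place of code of your own. Each camera call takes 0.05 s, during which the arm holds its last target. There are 200 camera calls.

## Working session

There is one attempt and no reset: what is moved stays moved. The work goes in short steps, Python scripts to look and compute and a tool call to move; the robot and the scene stay as the last step left them, time stands still between calls to the robot, and variables do not carry over. Pictures are saved under pics/ and viewed, at most 13 in all, crops included, and the job is handed in when it is done.

Besides the shell and the picture viewer there is one more tool, called after ">>>" as name(argument=value, ...) on one line, values as JSON. apply_moves: Moves the arm, as the interface text tells. Its arguments: {"type":"object","properties":{"angular":{"type":"array"},"travel":{"type":"array"},"jaw":{"type":"array"},"force":{"type":"number"}},"required":["angular","travel","jaw"]}

```bash
mkdir -p pics; ls; python3 - <<'E'
from bench import r
import cv2,numpy as np
print(r.sense())
for n in("scene","top"):
    s=r.snapshot(n);cv2.imwrite(f"pics/{n}0.png",s["color"][:,:,::-1])
    np.savez(f"pics/{n}0.npz",**{k:np.array(v) for k,v in s.items()})
    print(n,s["fx"],s["fy"],s["cx"],s["cy"],s["R"],s["t"])
print(r.tcp_to_tips)
E
```

```text
pics
{'time': 0.0, 'joint_pos': array([ 6.16280917e+01,  7.51538097e+00,  8.53304332e+01,  2.10774290e-04,
        8.72633145e+01, -4.89174725e+00]), 'qd': array([-0.0158721 , -0.08326639, -0.07156455,  0.05521187, -0.04272082,
        0.06537696]), 'joint_efforts': array([-9.76453412e-04, -5.69422674e+01, -5.00529242e+01, -4.24160507e-04,
        1.51704153e-02,  1.83504591e-05]), 'tool_pos': array([238.77568789, 549.87272773, 255.23050781]), 'tcp_rot': array([-1.79891287e+02, -9.51551101e-03,  1.56519820e+02]), 'ft_force': array([-0.89214718,  0.37111416, -0.22588712]), 'wrist_torque': array([-0.01246605,  0.02547075, -0.02481588]), 'grip_force': 0.0, 'finger_gap': 85.54425204813806}
scene 495.8016955895456 495.8016955895456 281.6473122465387 203.52026436490587 [[-0.52118344 -0.85341692 -0.00688361]
 [-0.36294111  0.22893444 -0.90325122]
 [ 0.77242577 -0.46826123 -0.42905693]] [276.26110476 264.64323568 765.3151187 ]
top 546.7828998902223 546.7828998902223 282.237034058255 211.84469883711856 [[ 0.51961371 -0.85437833  0.00626591]
 [-0.76914028 -0.47094219 -0.43201468]
 [ 0.37205486  0.21966139 -0.90184481]] [-272.00431906  459.04105704 1490.78575843]
25.0
```

View pics/scene0.png

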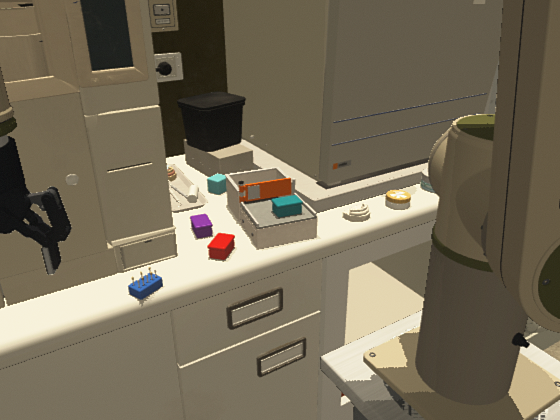

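View pics/top0.png

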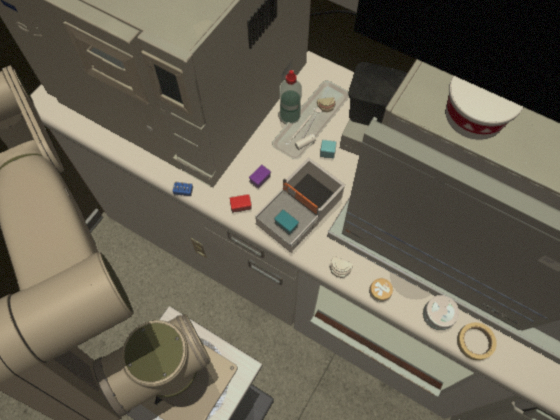

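The scene view shows the bin near (270,205) with the orange flap (265,190) and the teal case (287,206). In the top view the flap runs from (285,182) to (317,212) and the case is at (287,222). Purple and red look-alikes lie to the left, and an appliance stands close on the right.

```bash
cat > h.py <<'E'
import cv2,numpy as np
def load(n): return dict(np.load(f"pics/{n}.npz"))
def ray(s,uv,z):
    uv=np.atleast_2d(uv).astype(float)
    d=np.c_[(uv[:,0]-s["cx"])/s["fx"],(uv[:,1]-s["cy"])/s["fy"],np.ones(len(uv))]@s["R"]
    c=-s["R"].T@s["t"]
    return c+d*((z-c[2])/d[:,2])[:,None]
def proj(s,X):
    p=np.atleast_2d(X)@s["R"].T+s["t"]
    return np.c_[p[:,0]/p[:,2]*s["fx"]+s["cx"],p[:,1]/p[:,2]*s["fy"]+s["cy"]]
def blob(s,lo,hi,box):
    m=cv2.inRange(cv2.cvtColor(s["color"],cv2.COLOR_RGB2HSV),lo,hi)
    k=np.zeros_like(m);x0,y0,x1,y1=box;k[y0:y1,x0:x1]=m[y0:y1,x0:x1]
    c=max(cv2.findContours(k,cv2.RETR_EXTERNAL,cv2.CHAIN_APPROX_NONE)[0],key=cv2.contourArea)
    return c[:,0,:],k
E
python3 - <<'E'
from h import *
np.set_printoptions(precision=1,suppress=True)
t=load("top0");s=load("scene0")
for n,v,b1,b2 in(("teal",((80,80,30),(100,255,255)),(270,205,305,240),(268,190,310,222)),("flap",((3,140,60),(18,255,255)),(275,170,325,220),(230,170,300,205))):
    for nm,im,b in(("top",t,b1),("scene",s,b2)):
        c,k=blob(im,*v,b); rc=cv2.minAreaRect(c)
        print(n,nm,cv2.contourArea(c),rc,cv2.boxPoints(rc).tolist())
        print(cv2.approxPolyDP(c,2,True)[:,0].tolist())
a=cv2.resize(t["color"][160:255,245:355],None,fx=5,fy=5,interpolation=cv2.INTER_CUBIC)
cv2.imwrite("pics/topcrop.png",a[:,:,::-1])
a=cv2.resize(s["color"][155:255,210:330],None,fx=6,fy=6,interpolation=cv2.INTER_CUBIC)
cv2.imwrite("pics/scenecrop.png",a[:,:,::-1])
E
```

```text
teal top 239.0 ((286.1707458496094, 220.5365753173828), (20.61493682861328, 13.118596076965332), 38.65980911254883) [[274.0244140625, 219.21949768066406], [282.21954345703125, 208.97560119628906], [298.31707763671875, 221.85365295410156], [290.1219482421875, 232.09754943847656]]
[[282, 211], [275, 219], [289, 231], [297, 221]]
teal scene 477.5 ((287.1711730957031, 205.47433471679688), (19.284259796142578, 30.06366729736328), 81.46923065185547) [[270.87530517578125, 198.16871643066406], [300.60638427734375, 193.7090606689453], [303.467041015625, 212.7799530029297], [273.7359619140625, 217.23960876464844]]
[[301, 201], [295, 195], [271, 199], [273, 211], [278, 216], [299, 213]]
flap top 85.5 ((299.2684631347656, 196.0937957763672), (40.175697326660156, 6.366246223449707), 37.69424057006836) [[281.42694091796875, 186.3298797607422], [285.319580078125, 181.29237365722656], [317.1099853515625, 205.8577117919922], [313.21734619140625, 210.8952178955078]]
[[284, 183], [296, 191], [297, 196], [303, 199], [303, 203], [307, 201], [312, 208], [317, 206]]
flap scene 797.5 ((264.6763610839844, 189.6287078857422), (17.629838943481445, 53.63052749633789), 81.11934661865234) [[236.8217315673828, 185.05911254882812], [289.8093566894531, 176.77981567382812], [292.531005859375, 194.19830322265625], [239.54336547851562, 202.47760009765625]]
[[290, 178], [239, 186], [239, 191], [246, 191], [246, 195], [239, 196], [239, 199], [249, 201], [290, 194]]
```

View pics/topcrop.png

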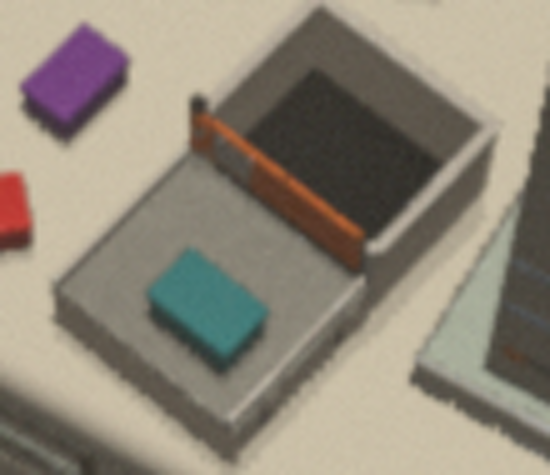

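View pics/scenecrop.png

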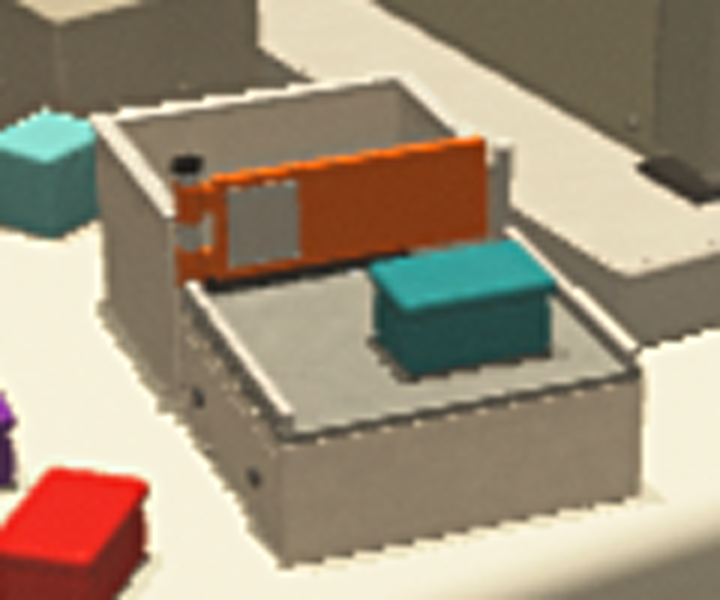

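The top crop shows the hinge post top at (198,100), the flap's right end at (362,238), bin corners at (320,8) and (495,127), and deck near corners at (57,287) and (232,418). The scene crop gives the case top corners at (370,263), (508,240), (555,285) and (408,310).

```bash
python3 - <<'E'
from h import *
np.set_printoptions(precision=1,suppress=True)
t=load("top0");s=load("scene0")
T=lambda p:(np.array(p)+.5)/5-.5+[245,160]
S=lambda p:(np.array(p)+.5)/6-.5+[210,155]
bt=np.array([[0,68,114],[0,-60,105],[118,72,89],[118,-68,89],[-128,72,65],[-128,-70,65]],float)
pt=T([[198,100],[362,238],[320,8],[495,127],[57,287],[232,418]])
w=np.vstack([ray(t,p,z) for p,z in zip(pt,bt[:,2])]); print(w)
bs=np.array([[0,68,114],[0,-60,105],[-128,72,65],[-128,-70,65],[118,72,89],[118,-68,89]],float)
ps=S([[187,162],[485,140],[290,425],[638,350],[97,120],[397,80]])
w2=np.vstack([ray(s,p,z) for p,z in zip(ps,bs[:,2])]); print(w2)
def fit(B,W):
    b,wm=B[:,:2].mean(0),W[:,:2].mean(0);H=(B[:,:2]-b).T@(W[:,:2]-wm)
    a=np.arctan2(H[0,1]-H[1,0],H[0,0]+H[1,1]);R=np.array([[np.cos(a),-np.sin(a)],[np.sin(a),np.cos(a)]])
    o=wm-R@b;print("origin",o,"yaw",np.degrees(a));print(" res",((B[:,:2]@R.T+o)-W[:,:2]).tolist());return o,R
fit(bt,w);fit(bs,w2);o,R=fit(np.r_[bt,bs],np.r_[w,w2])
for im,c in((s,S([[370,263],[508,240],[555,285],[408,310]])),(t,T([[190,248],[268,312],[222,350],[150,297]]))):
    q=ray(im,c,89)[:,:2];print("case",q.mean(0),"bin frame",((q-o)@R),((q-o)@R).mean(0))
np.savez("bin.npz",o=o,R=R)
E
```

```text
[[ 624.1   55.2  114. ]
 [ 599.7  -72.2  105. ]
 [ 731.    31.5   89. ]
 [ 714.1 -100.7   89. ]
 [ 494.6   74.6   65. ]
 [ 476.7  -57.9   65. ]]
[[623.3  55.4 114. ]
 [598.  -67.5 105. ]
 [489.7  84.5  65. ]
 [472.6 -56.9  65. ]
 [739.   40.7  89. ]
 [710.4 -92.4  89. ]]
origin [609.6 -14.4] yaw -9.872742549828008
 res [[-2.8892726191288602, -2.6524644872563385], [-0.43023600363301284, -1.3937472215378648], [7.211747173537674, 4.741953904013002], [0.11569687294604591, -0.9705271625718837], [1.2220446377095868, 3.8224980397581163], [-5.229980061431434, -3.5477130724050454]]
origin [608.4  -8.9] yaw -9.6869357965458
 res [[-3.458544911746003, 2.704814767644109], [0.29422298267513725, -0.5638170750451224], [4.586690569551081, -0.8536450935370965], [-2.1537052359336712, 0.4959370887126937], [-2.161783675922834, 1.5651337255719113], [2.8931202713761195, -3.348423413346495]]
origin [609.  -11.7] yaw -9.778773491889803
 res [[-3.610154080086545, 0.13819490780463894], [-0.944267985696797, 1.3610872908984533], [6.517427730034228, 7.724422190011275], [-0.3523809530172457, 1.9727576580556558], [0.45887424791186504, 6.407427483507263], [-5.7636768105812735, -1.0025268578176494], [-2.740011685082095, -0.08513887027481104], [0.8105418877423745, -3.3190862322154118], [5.346227474513569, -3.4424682998826484], [-1.6184998439925948, -2.0544080218023666], [-1.4689060073990277, -1.4123201300924038], [3.3648260256534286, -6.287941118192009]]
case [522.7  -8.8] bin frame [[ -62.9   16.6]
 [ -63.5  -40.8]
 [-108.3  -41.2]
 [-107.3   18.1]] [-85.5 -11.8]
case [523.7 -12.4] bin frame [[ -64.4   15.4]
 [ -65.6  -46.3]
 [-101.8  -41.9]
 [-103.9   12. ]] [-83.9 -15.2]
```

>>> apply_moves(angular=[[0,0,-0.4],[0,0,-0.4],[0,0,-0.4],[0,0,-0.4],[0,0,-0.4],[0,0,-0.4],[0,0,-0.4],[0,0,-0.4],[0,0,-0.4],[0,0,-0.4],[0,0,-0.4],[0,0,-0.4],[0,0,-0.4],[0,0,-0.4],[0,0,0],[0,0,0]], travel=[[0.5,-1,0],[0.5,-1,0],[0.5,-1,0],[0.5,-1,0],[0.5,-1,0],[0.5,-1,0],[0.5,-1,0],[0.5,-1,0],[0.5,-1,0],[0.5,-1,0],[0.5,-1,0],[0.5,-1,0],[0.5,-1,0],[0.5,-1,0],[0,0,0],[0,0,0]], jaw=[1,1,1,1,1,1,1,1,1,1,1,1,1,1,1,1])

```text
time: 2.1
tool_pos: [518.6, -9.4, 255.8]
tcp_rot: [-180.0, -0.1, 111.7]
ft_force: [-1.0, 0.4, -0.0]
finger_gap: 85.4
grip_force: 0.0
```

```bash
cat >> h.py <<'E'
def wrist(r,name):
    from scipy.spatial.transform import Rotation as Ro
    q=r.sense();s=r.snapshot("wrist");M=np.array(s["mount"])
    A=np.eye(4);A[:3,:3]=Ro.from_euler("xyz",q["tcp_rot"],degrees=True).as_matrix();A[:3,3]=q["tool_pos"]
    I=np.linalg.inv(A@M)
    s={k:np.array(v) for k,v in s.items() if k!="mount"};s["R"]=I[:3,:3];s["t"]=I[:3,3]
    cv2.imwrite(f"pics/{name}.png",s["color"][:,:,::-1]);np.savez(f"pics/{name}.npz",**s);return s,q
E
python3 - <<'E'
from bench import r
from h import *
np.set_printoptions(precision=1,suppress=True)
s,q=wrist(r,"w1");print(q["tool_pos"],q["tcp_rot"],q["time"],-s["R"].T@s["t"],s["R"][2],s["fx"])
E
```

```text
[518.6  -9.4 255.8] [-180.    -0.1  111.7] 2.1 [491.2  61.8 372.6] [ 0.1 -0.3 -1. ] 348.9389671987898
```

View pics/w1.png

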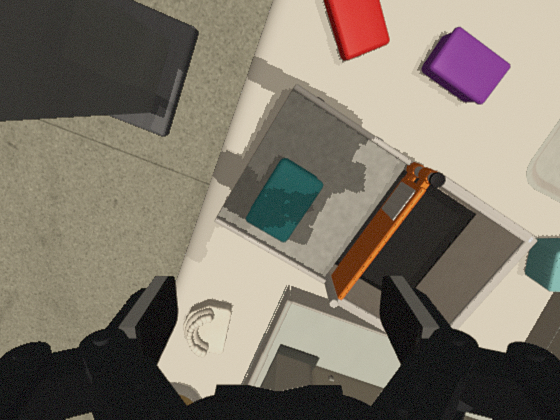

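The wrist view shows the case at about (285,200), the hinge post top (436,180), the stop post (334,303), the deck corners (295,88) and (219,217), and the bin's far-left corner (533,240). The fingertips are at (165,278) and (393,278).

```bash
python3 - <<'E'
from h import *
np.set_printoptions(precision=1,suppress=True)
s=load("w1")
B=np.array([[0,68,114],[0,-67,100],[-128,72,65],[-128,-69,65],[118,72,89]],float)
P=[[436,180],[334,303],[295,88],[219,217],[533,240]]
W=np.vstack([ray(s,p,z) for p,z in zip(P,B[:,2])])
b,wm=B[:,:2].mean(0),W[:,:2].mean(0);H=(B[:,:2]-b).T@(W[:,:2]-wm)
a=np.arctan2(H[0,1]-H[1,0],H[0,0]+H[1,1]);R=np.array([[np.cos(a),-np.sin(a)],[np.sin(a),np.cos(a)]]);o=wm-R@b
print(o,np.degrees(a),"\n",B[:,:2]@R.T+o-W[:,:2])
np.savez("bin.npz",o=o,R=R)
c,k=blob(s,(80,80,20),(100,255,255),(235,145,335,250))
pt=cv2.approxPolyDP(cv2.convexHull(c.reshape(-1,1,2)),4,True)[:,0];print(pt.tolist())
for z in(89,72):print(z,(ray(s,pt,z)[:,:2]-o)@R)
rc=cv2.boxPoints(cv2.minAreaRect(((ray(s,c,89)[:,:2]-o)@R).astype(np.float32)));print(rc,rc.mean(0))
# finger tips: project tool points
u=np.array([np.cos(np.radians(21.7)),np.sin(np.radians(21.7))]);v=np.array([-u[1],u[0]])
for h in(12,25):
  for sg in(-1,1):
    for e in (-11,11):
      print(h,sg,e,[proj(s,np.r_[[518.6,-9.4]+sg*d*u+e*v,255.8-h])[0].tolist() for d in(42.5,57)])
E
```

```text
[611.3 -10.1] -10.190520370819474 
 [[ 2.1  1.1]
 [ 0.4 -0.2]
 [-0.7  3.8]
 [-3.4 -4.9]
 [ 1.7  0.2]]
[[285, 158], [322, 186], [283, 241], [246, 217]]
89 [[-104.9   17.6]
 [ -66.5   14.2]
 [ -67.9  -44.4]
 [-106.4  -42.5]]
72 [[-103.4   15.7]
 [ -62.6   12.1]
 [ -64.1  -50.1]
 [-104.9  -48.1]]
[[-107.7  -45.2]
 [ -65.9  -45.2]
 [ -65.9   18.5]
 [-107.7   18.5]] [-86.8 -13.3]
12 -1 -11 [[176.84823863138558, 319.30774125392054], [142.86847422233112, 319.27731663538424]]
12 -1 11 [[172.23593147915471, 272.63740918833986], [136.7042476657918, 272.60837283807416]]
12 1 -11 [[376.1178002563578, 319.4861621612977], [410.12412752357943, 319.51661056354294]]
12 1 11 [[380.6102263506891, 272.8076918308412], [416.1709558210616, 272.836751917102]]
25 -1 -11 [[184.69073150675428, 302.83103825877185], [153.32685330997617, 302.80382192535023]]
25 -1 11 [[180.77801397661182, 259.2130002809319], [148.0965962302642, 259.18702851854795]]
25 1 -11 [[368.6142615004391, 302.9906398260581], [400.0007687999114, 303.01787579612034]]
25 1 11 [[372.43074163492474, 259.3653057635648], [405.13673037901015, 259.3912970524002]]
```

>>> apply_moves(angular=[[0,0,0],[0,0,0],[0,0,0],[0,0,0],[0,0,0],[0,0,0],[0,0,0],[0,0,0]], travel=[[0.19,0.84,0],[0,0,-0.8],[0,0,-0.8],[0,0,-0.8],[0,0,-0.8],[0,0,-0.6],[0,0,-0.4],[0,0,0]], jaw=[1,1,1,1,1,1,1,1])

```text
time: 3.15
tool_pos: [525.5, 24.7, 87.3]
tcp_rot: [-179.9, -0.1, 111.8]
ft_force: [1.0, 0.3, 0.5]
finger_gap: 85.3
grip_force: 0.0
```

```bash
python3 - <<'E'
from bench import r
from h import *
np.set_printoptions(precision=1,suppress=True)
s,q=wrist(r,"w2");b=np.load("bin.npz")
print(q["tool_pos"],q["ft_force"],(q["tool_pos"][:2]-b["o"])@b["R"])
t=r.snapshot("scene");a=t["color"][150:260,200:340]
cv2.imwrite("pics/c2.png",np.vstack([cv2.resize(s["color"],(400,300)),cv2.resize(a,(400,300),interpolation=cv2.INTER_CUBIC)])[:,:,::-1])
E
```

```text
[525.5  24.7  87.3] [1.  0.3 0.5] [-90.5  19.1]
```

View pics/c2.png

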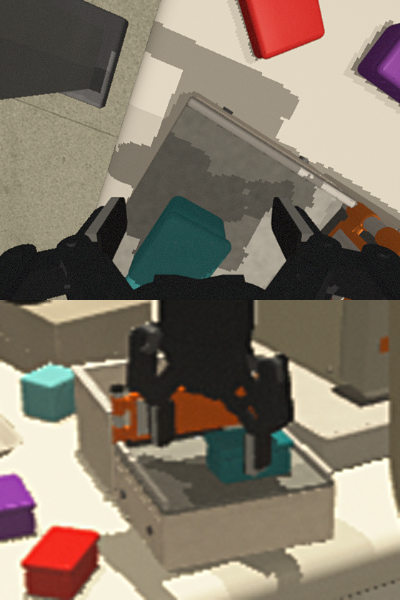

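B stands behind the case (lower panel, finger near (258,450)) and A in the free left lane before the flap (150,415). Nothing is touched yet.

>>> apply_moves(angular=[[0,0,0],[0,0,0],[0,0,0],[0,0,0],[0,0,0],[0,0,0]], travel=[[0,0,-0.17],[0.2,-0.036,0],[0.2,-0.036,0],[0.2,-0.036,0],[0.2,-0.036,0],[0,0,0]], jaw=[1,1,1,1,1,1])

```text
time: 4.0
tool_pos: [559.4, 18.0, 81.6]
tcp_rot: [180.0, 0.0, 111.7]
ft_force: [-0.7, 0.4, -0.2]
finger_gap: 85.2
grip_force: 0.0
```

```bash
cat > look.py <<'E'
import sys
from bench import r
from h import *
np.set_printoptions(precision=1,suppress=True)
n=sys.argv[1];s,q=wrist(r,n);b=np.load("bin.npz")
print(q["time"],q["tool_pos"],q["ft_force"],"tcp bin",(q["tool_pos"][:2]-b["o"])@b["R"])
c,k=blob(s,(80,80,20),(100,255,255),(130,200,420,420))
pt=cv2.approxPolyDP(cv2.convexHull(c.reshape(-1,1,2)),5,True)[:,0];print(pt.tolist())
print((ray(s,pt,89)[:,:2]-b["o"])@b["R"])
t=r.snapshot("scene");a=t["color"][150:260,200:340]
cv2.imwrite(f"pics/{n}c.png",np.vstack([cv2.resize(s["color"],(400,300)),cv2.resize(a,(400,300),interpolation=cv2.INTER_CUBIC)])[:,:,::-1])
E
python3 look.py w3
```

```text
4.0 [559.4  18.   81.6] [-0.7  0.4 -0.2] tcp bin [-56.   18.5]
[[230, 268], [288, 306], [297, 347], [264, 387], [186, 405], [157, 364], [174, 327], [213, 274]]
[[-81.5  29.3]
 [-56.5  27.3]
 [-44.3  14.3]
 [-45.2  -8. ]
 [-66.8 -31.8]
 [-85.2 -20.2]
 [-87.2  -2.1]
 [-85.4  24.2]]
```

View pics/w3c.png

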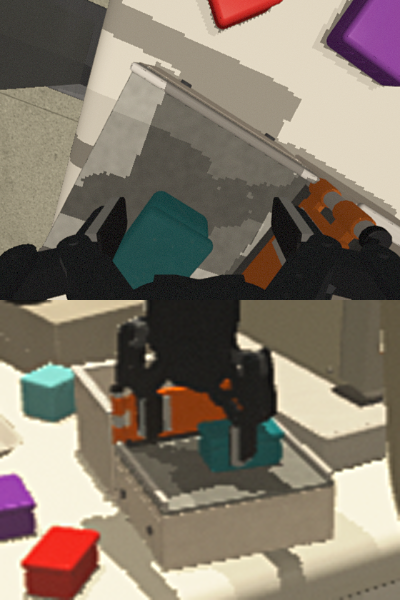

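The case sits square to the deck (rear edge parallel, at about (135,230)), with finger A at (285,215) just short of the flap. Continuing.

>>> apply_moves(angular=[[0,0,0],[0,0,0],[0,0,0],[0,0,0],[0,0,0]], travel=[[0.2,-0.036,0],[0.2,-0.036,0],[0.2,-0.036,0],[0.2,-0.036,0],[0,0,0]], jaw=[1,1,1,1,1])

```text
time: 4.72
tool_pos: [591.6, 11.9, 81.6]
tcp_rot: [180.0, 0.1, 111.7]
ft_force: [-1.1, -3.3, -0.2]
finger_gap: 85.2
grip_force: 1.2
```

```bash
python3 look.py w4
```

```text
4.725 [591.6  11.9  81.6] [-1.1 -3.3 -0.2] tcp bin [-23.2  18.2]
[[233, 273], [285, 316], [294, 362], [264, 388], [186, 405], [156, 364], [178, 317], [220, 275]]
[[-46.9  27.9]
 [-22.4  22.9]
 [ -8.8   7.7]
 [-12.2  -8.7]
 [-34.  -32.1]
 [-52.8 -20.6]
 [-55.    2.2]
 [-50.3  24.9]]
```

View pics/w4c.png

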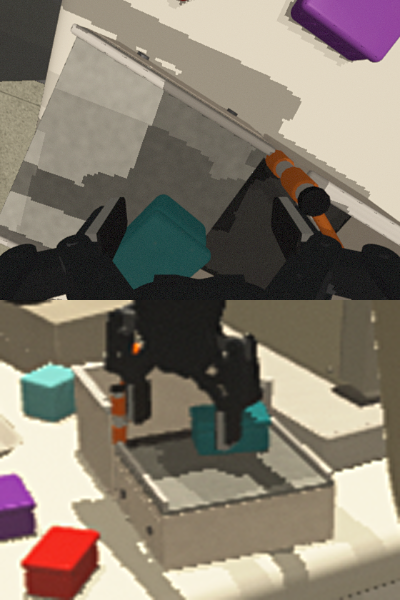

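The flap is already well open (the post at (315,200), with the flap trailing into the bin), and the case is just before the sill and nearly square. Now pushing it over, with a slight bias to the right.

>>> apply_moves(angular=[[0,0,0],[0,0,0],[0,0,0],[0,0,0],[0,0,0],[0,0,0],[0,0,0]], travel=[[0.19,-0.055,0],[0.19,-0.055,0],[0.19,-0.055,0],[0.19,-0.04,0],[0.19,-0.036,0],[0,0,0],[0,0,0]], jaw=[1,1,1,1,1,1,1])

```text
time: 5.7
tool_pos: [628.8, 2.7, 81.6]
tcp_rot: [180.0, 0.0, 111.7]
ft_force: [-0.5, -0.8, -0.3]
finger_gap: 85.6
grip_force: 0.5
```

```bash
python3 look.py w5
```

```text
5.7 [628.8   2.7  81.6] [-0.5 -0.8 -0.3] tcp bin [15.  15.7]
[[291, 278], [296, 319], [248, 384], [215, 386], [191, 372], [201, 329], [246, 262]]
[[  9.4  34.5]
 [ 19.8  21.5]
 [ 19.8 -12.7]
 [  9.5 -20.3]
 [ -1.5 -19.3]
 [ -7.4  -0.4]
 [ -6.9  31.5]]
```

View pics/w5c.png

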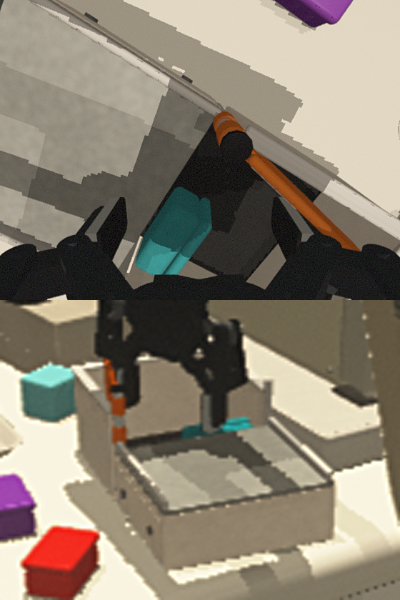

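The case has tipped over the sill and lies tilted in the bin at (175,230), with the flap held open. I'll push a little more to be sure it is clear of the sill.

>>> apply_moves(angular=[[0,0,0],[0,0,0],[0,0,0],[0,0,0]], travel=[[0.19,-0.036,0],[0.19,-0.036,0],[0,0,0],[0,0,0]], jaw=[1,1,1,1])

```text
time: 6.3
tool_pos: [644.0, -0.1, 81.5]
tcp_rot: [180.0, 0.0, 111.7]
ft_force: [0.2, -1.7, -0.1]
finger_gap: 85.2
grip_force: 0.4
```

```bash
python3 look.py w6
```

```text
6.3 [644.   -0.1  81.5] [ 0.2 -1.7 -0.1] tcp bin [30.5 15.6]
[[230, 248], [271, 268], [271, 302], [208, 387], [169, 363], [164, 351], [210, 267]]
[[  1.3  33. ]
 [ 17.   34. ]
 [ 24.   22.6]
 [ 22.8 -22.2]
 [  4.9 -20.1]
 [  0.9 -16.2]
 [ -1.   23.2]]
```

View pics/w6c.png

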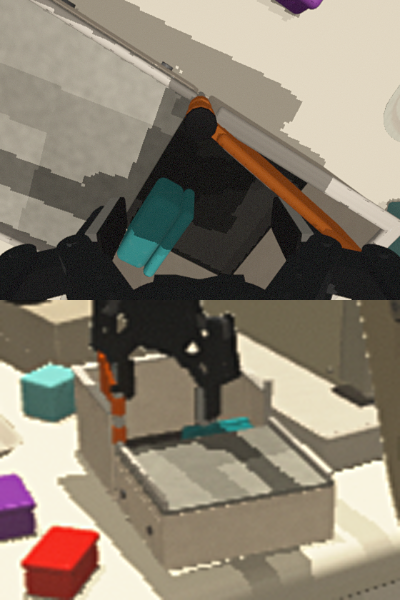

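The case stands on its end, settled in the bin at (160,225), well below the flap. Withdrawing along the deck so that the flap follows finger A shut, then going up.

>>> apply_moves(angular=[[0,0,0],[0,0,0],[0,0,0],[0,0,0],[0,0,0],[0,0,0],[0,0,0],[0,0,0],[0,0,0],[0,0,0],[0,0,0],[0,0,0],[0,0,0],[0,0,0],[0,0,0],[0,0,0],[0,0,0],[0,0,0]], travel=[[-0.3,0.054,0],[-0.3,0.054,0],[-0.3,0.054,0],[-0.3,0.054,0],[-0.3,0.054,0],[-0.3,0.054,0],[-0.3,0.054,0],[-0.3,0.054,0],[-0.3,0.054,0],[-0.3,0.054,0],[0,0,0.3],[0,0,0.8],[0,0,1],[0,0,1],[0,0,0.8],[-0.3,0,0.4],[0,0,0],[0,0,0]], jaw=[1,1,1,1,1,1,1,1,1,1,1,1,1,1,1,1,1,1])

```text
time: 8.65
tool_pos: [511.9, 21.4, 253.1]
tcp_rot: [-180.0, -0.0, 111.7]
ft_force: [0.2, 0.2, 0.3]
finger_gap: 85.6
grip_force: 0.0
```

```bash
python3 look.py w7
```

```text
8.65 [511.9  21.4 253.1] [0.2 0.2 0.3] tcp bin [-103.4   13.5]
[[385, 269], [350, 314]]
[[ 10.6  10.8]
 [ 10.9 -43.1]]
```

View pics/w7c.png

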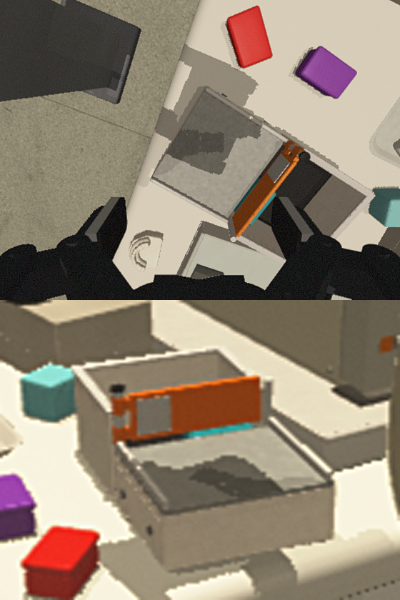

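The deck is empty, the flap is shut (from the post at (297,152) to the stop at (235,238)), and the case is in the bin behind it.

```bash
python3 -c "
from bench import r
print(r.hand_in())"
```

```text
the job is handed in; nothing more can be done
None
```

The teal case went over the sill into the bin with the flap held open, the flap swung shut after I withdrew, and nothing else was touched; I handed the job in at about 9 s, and the hand-in returned no verdict.

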